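# Find the worn shock mount and tag it

### The arm

A 6-joint arm with a two-finger parallel gripper is mounted at the origin on the work surface. World frame = base frame: x ahead of the robot, y to its left, z up, the work surface at z = 0. Lengths are in mm, angles in rad, forces in N, time in s.
With the tool pointing down it reaches from about 275 to 750 mm from the base axis. Payload 10.2 kg.
Tool frame: the origin (TCP) lies where the fingers leave the gripper's body, on its centre line; the fingertips stand 73 mm ahead of it and the grasp point (between the pads) lies 54 mm ahead of it; z points along the fingers, y is the line along which they close (so a half turn about z gives the same grasp; the last joint's range is limited). The gripper opens to 85 mm and grips with 20 to 120 N. Pads are 22 mm wide; open, the fingers measure 114 mm over their backs; the gripper's body (76 mm by 85 mm) begins 54 mm behind the grasp point. The pads swing forward as they close: fully open they stand 13 mm farther back than shut.
Start: joints at [-1.422, 0.313, 1.498, -0, 1.331, -0.223], TCP at [190.717, -489.141, 303.894] pointing down, gripper open.
Joint ranges: [-2.94, 2.94], [-0.97, 2.17], [0.19, 2.56], [-1.23, 4.37], [0.02, 3.11], [-2.88, 2.88]. Speed limits (rad/s): [2.39, 2.39, 3.01, 3.14, 3.14, 3.14].

### API

Orientations are given as a unit quaternion [w, x, y, z].
In Python, from rig import ctrl gives the robot as it stands.
- The arm moves only by the shell command python3 -m creep 'ROWS' [OPENING] [FORCE]. ROWS is JSON, a list that holds one entry, the list of rows, each a list of 6 numbers: the shift along the world's x, y, z in units of 25 mm (1.0 is 25 mm), then the turn, a rotation vector about the world's x, y, z in units of 5 degrees (1.0 is 5 degrees). In form: [[[x, y, z, ax, ay, az], ...]]. A call has 1 to 20 rows; each row is the pose to reach, as a shift and turn from the pose commanded when the call began; what a row does not reach only later rows make up. A row lasts 1/12 s, in which the tool goes at most 41.7 mm and 7.16 degrees, less where a joint would pass 70% of its speed; a pose out of reach is approached as far as the arm can. A call with a gripper value outside its range is refused whole. OPENING is the finger opening in mm, from 0 to 85.4, set as the call begins (- or left out, the last holds). The fingers move at their own pace and stop on an object; FORCE is the grip in N (left out, the last holds). Time passes only in rows, so rows that repeat a pose let the fingers close. It gives the time, the measured TCP pose, the force, the opening and the grip force at its end, in the units of the state.
- ctrl.sense(): the state, without advancing time (a new reading comes with each control period).
- ctrl.capture(name): name is "side" or "top" or "wrist"; returns a dict with "image" (400x640x3 uint8, red, green, blue), "fx", "fy", "cx", "cy" (pixels), "R" (3x3) and "t" (3): a world point X has camera coordinates R X + t. Camera axes: x right, y down, z forward; pixel columns grow to the right and rows downward; lengths in mm; the calibration is good to about 2 mm. A picture is of the moment at which its call begins. There is no depth.
- ctrl.finish_job(): hands the job in; it is judged then, once.
The state is a dict: "time_s": time; "joints": joint angles; "dq": joint speeds; "tau": joint torques, N m; "eef_pos": TCP position; "ee_rot": TCP orientation; "force": force on the tool from outside, world axes, zero at the start; "wrist_torque": the same for the moment, N m; "grip_width": opening from 0.0 (shut) to 1.0 (fully open); "grip_force": force on a finger pad.
Only numpy, scipy, OpenCV 4.12 (cv2) and the standard library are available. Lean on these libraries where they do the work, as an engineer would, in place of code of your own. Each camera call takes 0.05 s, during which the arm holds its last target. There are 200 camera calls.

### The job

The three spring-mounted pads on the black base plate are shock mounts, and one has gone soft. With the fingertips press each pad well down and let it spring back, one at a time, starting from the robot's left and working to its right; then push the steel tag of the softest mount fully down. Leave the other two tags up, lift nothing, and leave the loose things standing where they are.

Things in the scene. Friction and masses are not known exactly. Their poses are not given: they have to be found in the camera images.
- plate: Black base plate fixed to the table, 240 (x) x 440 (y) x 20 mm with stepped corners and a knob at each end. Origin: centre of its underside. Its own y axis points along the row of mounts towards the robot's left; its x axis points away from the robot. The plate is turned on the table by up to 0.3 rad.
- mount_a: One of three shock mounts that look alike, bolted to the plate in a row about 130 mm apart; the three can stand in any order. Aluminium base 120 (x) x 66 (y) x 10 mm; origin: centre of its underside, on the plate's top; axes as the plate's. The round pad on its coil spring is centred 25 mm to its -x side, the tag's block 40 mm to its +x side.
- pad_a_top (a point): Centre of the top face of mount_a's pad: a flat round pad 40 mm across, rubber on top, 54 mm above the mount's underside at rest. It moves with the pad.
- pad_a (a joint): How far mount_a's pad is pressed straight down (m): 0 at rest, 0.012 at its stop. It springs back when released. The springs differ clearly: pressed equally far, each mount needs about twice the force or more of the next softer one. Pressing 6 mm takes about 2 to 12 N and is ample to feel it; presses under 3 mm do not count.
- tag_a_top (a point): Centre of the top face of mount_a's tag: a flat steel tab 22 (x) x 30 (y) x 4 mm on a stem in a block, on the far side of the pad. Its top stands 48 mm above the mount's underside when up, 34 mm when fully down. It moves with the tag.
- tag_a (a joint): How far mount_a's tag is pushed straight down (m): about 0 (up to 0.002) at the start, 0.014 fully down on its stop. It moves with about 3 N of friction and stays where it is left.
- mount_b: One of three shock mounts that look alike, bolted to the plate in a row about 130 mm apart; the three can stand in any order. Aluminium base 120 (x) x 66 (y) x 10 mm; origin: centre of its underside, on the plate's top; axes as the plate's. The round pad on its coil spring is centred 25 mm to its -x side, the tag's block 40 mm to its +x side.
- pad_b_top (a point): Centre of the top face of mount_b's pad: a flat round pad 40 mm across, rubber on top, 54 mm above the mount's underside at rest. It moves with the pad.
- pad_b (a joint): How far mount_b's pad is pressed straight down (m): 0 at rest, 0.012 at its stop. It springs back when released. The springs differ clearly: pressed equally far, each mount needs about twice the force or more of the next softer one. Pressing 6 mm takes about 2 to 12 N and is ample to feel it; presses under 3 mm do not count.
- tag_b_top (a point): Centre of the top face of mount_b's tag: a flat steel tab 22 (x) x 30 (y) x 4 mm on a stem in a block, on the far side of the pad. Its top stands 48 mm above the mount's underside when up, 34 mm when fully down. It moves with the tag.
- tag_b (a joint): How far mount_b's tag is pushed straight down (m): about 0 (up to 0.002) at the start, 0.014 fully down on its stop. It moves with about 3 N of friction and stays where it is left.
- mount_c: One of three shock mounts that look alike, bolted to the plate in a row about 130 mm apart; the three can stand in any order. Aluminium base 120 (x) x 66 (y) x 10 mm; origin: centre of its underside, on the plate's top; axes as the plate's. The round pad on its coil spring is centred 25 mm to its -x side, the tag's block 40 mm to its +x side.
- pad_c_top (a point): Centre of the top face of mount_c's pad: a flat round pad 40 mm across, rubber on top, 54 mm above the mount's underside at rest. It moves with the pad.
- pad_c (a joint): How far mount_c's pad is pressed straight down (m): 0 at rest, 0.012 at its stop. It springs back when released. The springs differ clearly: pressed equally far, each mount needs about twice the force or more of the next softer one. Pressing 6 mm takes about 2 to 12 N and is ample to feel it; presses under 3 mm do not count.
- tag_c_top (a point): Centre of the top face of mount_c's tag: a flat steel tab 22 (x) x 30 (y) x 4 mm on a stem in a block, on the far side of the pad. Its top stands 48 mm above the mount's underside when up, 34 mm when fully down. It moves with the tag.
- tag_c (a joint): How far mount_c's tag is pushed straight down (m): about 0 (up to 0.002) at the start, 0.014 fully down on its stop. It moves with about 3 N of friction and stays where it is left.
- lens: Dark steel lens barrel standing on the plate, 29 mm diameter, 40 mm tall. Loose; not part of the job. Origin: centre of its underside.
- thumbscrew: Brass thumbscrew standing head down on the plate, 26 mm diameter, 28 mm tall. Loose; not part of the job. Origin: centre of its underside.
- mask_case: Flat black case with an amber glass window lying on the table, 130 x 130 x 14 mm. Loose; not part of the job. Origin: centre of its underside.
- bottle: Amber bottle standing on the table, 56 mm diameter, 120 mm tall. Loose; not part of the job. Origin: centre of its underside.

How it is judged (in metres and radians):
On the way, in this order (a step that is already met when the one before it is completed fails the run):
1. the robot's leftmost pad is pressed down by more than 3 mm by the fingers (((y of mount_a in the frame of plate above 0.07 m and value of joint pad_a above 0.003 m and contact force between the fingers and mount_a above 0.5 N) or (y of mount_b in the frame of plate above 0.07 m and value of joint pad_b above 0.003 m and contact force between the fingers and mount_b above 0.5 N) or (y of mount_c in the frame of plate above 0.07 m and value of joint pad_c above 0.003 m and contact force between the fingers and mount_c above 0.5 N))), for 0.05 s.
2. the middle pad is pressed down by more than 3 mm by the fingers (((y of mount_a in the frame of plate between -0.06 and 0.06 m and value of joint pad_a above 0.003 m and contact force between the fingers and mount_a above 0.5 N) or (y of mount_b in the frame of plate between -0.06 and 0.06 m and value of joint pad_b above 0.003 m and contact force between the fingers and mount_b above 0.5 N) or (y of mount_c in the frame of plate between -0.06 and 0.06 m and value of joint pad_c above 0.003 m and contact force between the fingers and mount_c above 0.5 N))), for 0.05 s.
3. the robot's rightmost pad is pressed down by more than 3 mm by the fingers (((y of mount_a in the frame of plate below -0.07 m and value of joint pad_a above 0.003 m and contact force between the fingers and mount_a above 0.5 N) or (y of mount_b in the frame of plate below -0.07 m and value of joint pad_b above 0.003 m and contact force between the fingers and mount_b above 0.5 N) or (y of mount_c in the frame of plate below -0.07 m and value of joint pad_c above 0.003 m and contact force between the fingers and mount_c above 0.5 N))), for 0.05 s.
4. the tag of the softest mount is pushed down by more than 11 mm of its 14 mm (value of joint tag_b above 0.011 m), for 0.1 s.
At the end, for the whole second after the job is handed in: The softest mount's tag is down by more than 11 of its 14 mm, the other two tags are down by less than 6 mm, all three pads have sprung back to within 2 mm, and each loose thing is within 20 mm of where it stood (value of joint tag_b above 0.011 m and value of joint each of tag_a, tag_c below 0.006 m and value of joint each of pad_a, pad_b, pad_c below 0.002 m and distance of each of lens, thumbscrew, mask_case, bottle from where it was at the start of the episode below 0.02 m); the robot touches nothing.
It fails at once if a tag of a mount that is not the softest is pushed down by more than 6 mm (value of joint any of tag_a, tag_c above 0.006 m).
It fails at once if two pads are pressed at the same time (value of joint each of pad_a, pad_b above 0.003 m or value of joint each of pad_a, pad_c above 0.003 m or value of joint each of pad_b, pad_c above 0.003 m).
It fails at once if a loose thing is shifted by more than 20 mm, lifted by more than 10 mm or tipped over (distance of any of lens, thumbscrew, mask_case, bottle from where it was at the start of the episode above 0.02 m or angle between any of lens, thumbscrew, mask_case, bottle's own z axis and vertical above 0.4 rad or height (world z) of any of lens, thumbscrew above 0.03 m or height (world z) of any of mask_case, bottle above 0.01 m).
It also fails if it takes over 48 s, if anything falls off the work surface, if the arm or the gripper's body presses on something with over 40 N, if the wrist force passes 120 N, or if a joint passes its speed limit or range.

## Working session

There is one attempt and no reset: what is moved stays moved. The work goes in short steps, Python scripts to look and compute and a shell command to move; the robot and the scene stay as the last step left them, time stands still between calls to the robot, and variables do not carry over. Pictures are saved under pics/ and viewed, at most 10 in all, crops included, and the job is handed in when it is done.

```bash
ls; mkdir -p pics; python3 - <<'E'
from rig import ctrl
import cv2,json
s=ctrl.sense();print(s['time_s'],s['eef_pos'],s['ee_rot'],s['force'])
for n in('top','side'):
    c=ctrl.capture(n);cv2.imwrite(f'pics/{n}0.png',c['image'][:,:,::-1])
    json.dump({k:(v.tolist() if hasattr(v,'tolist') else v) for k,v in c.items() if k!='image'},open(f'{n}0.json','w'))
    print(n,c['fx'],c['cx'],c['cy'],c['R'],c['t'])
E
```

```text
pics
0.0 [ 190.68930401 -488.96558612  303.33874199] [-6.49314724e-04  9.82768889e-01  1.84837463e-01  2.64724429e-05] [-0.8876385  -0.14350756  1.0686535 ]
top 409.46448337398346 322.7117869517486 197.7841681542971 [[ 0.02503815 -0.99958785  0.01404353]
 [-0.98098819 -0.02727172 -0.19214168]
 [ 0.19244548 -0.00896567 -0.98126671]] [  31.59441588  546.90232885 1107.2352261 ]
side 439.4930668265167 324.5266889925272 199.70790944595325 [[-0.91129887 -0.41171104  0.00532775]
 [-0.32250296  0.70567797 -0.63088069]
 [ 0.25598087 -0.57663908 -0.77586156]] [ 508.70962011  177.93511332 1140.64621915]
```

View pics/top0.png

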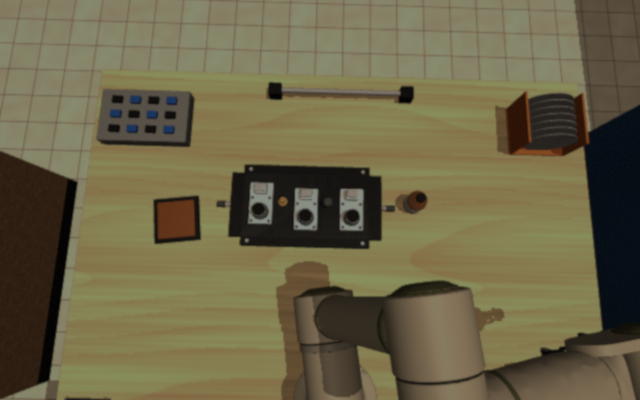

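View pics/side0.png

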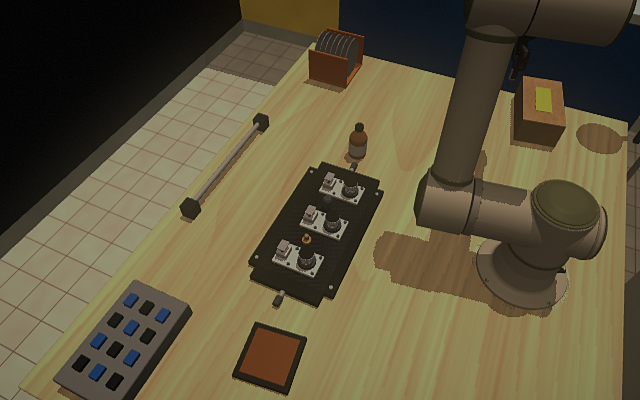

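The top view shows the plate around (305,207). Pads are near (261,211), (305,216) and (351,216), with tags above them near (261,188), (306,193) and (351,194). The thumbscrew is at (283,201), the lens at (328,201), and the bottle to the right at (413,202). The side view shows the same row. I'll enlarge both views to pick pixels.

```bash
python3 - <<'E'
import cv2,numpy as np
a=cv2.imread('pics/top0.png')[155:255,215:405]; b=cv2.imread('pics/side0.png')[155:315,240:395]
a=cv2.resize(a,None,fx=4,fy=4,interpolation=cv2.INTER_CUBIC)
cv2.imwrite('pics/topz.png',cv2.convertScaleAbs(a,alpha=1.6)) # origin 215,155 x4
b=cv2.resize(b,None,fx=3.7,fy=3.7,interpolation=cv2.INTER_CUBIC);cv2.imwrite('pics/sidez.png',cv2.convertScaleAbs(b,alpha=1.6))
E
```

```text
(no output)
```

View pics/topz.png

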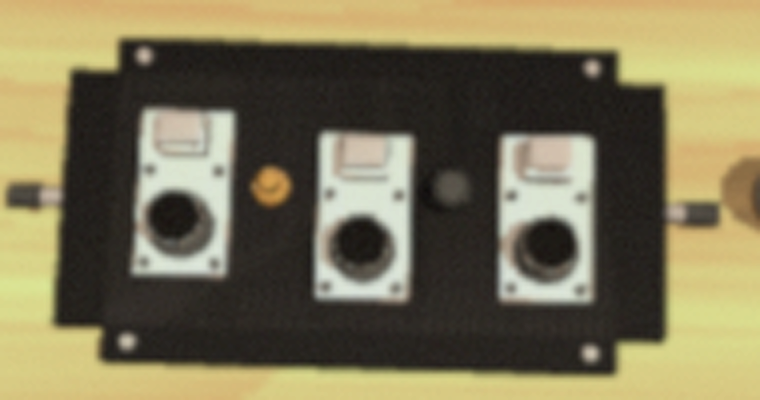

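View pics/sidez.png

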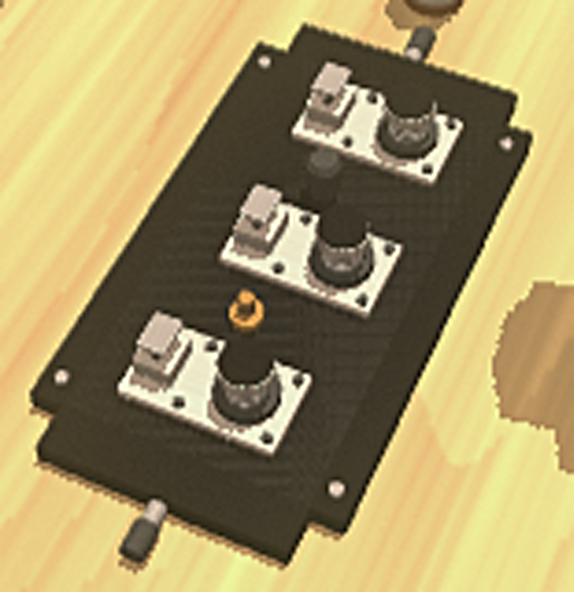

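Enlarged top view: pad tops at (173,216), (362,243) and (551,243), tag tops at (178,130), (364,152) and (548,155). Enlarged side view: pads at (249,362), (344,230) and (410,110), tags at (164,332), (262,202) and (332,80). Next I'll cast rays onto the planes z=74 (pads) and z=68 (tags).

```bash
cat > h.py <<'E'
import numpy as np,json
def ray(n,px,z):
    c=json.load(open(n+'0.json'));R=np.array(c['R']);t=np.array(c['t'])
    d=R.T@np.array([(px[0]-c['cx'])/c['fx'],(px[1]-c['cy'])/c['fy'],1]);o=-R.T@t
    return o+d*(z-o[2])/d[2]
E
python3 - <<'E'
from h import *
T=lambda p:(215+p[0]/4,155+p[1]/4)
S=lambda p:(240+p[0]/3.7,155+p[1]/3.7)
for nm,a,b,z in [('padL',(173,216),(249,362),74),('padM',(362,243),(344,230),74),('padR',(551,243),(410,110),74),('tagL',(178,130),(164,332),68),('tagM',(364,152),(262,202),68),('tagR',(548,155),(332,80),68)]:
    print(nm,ray('top',T(a),z).round(1),ray('side',S(b),z).round(1))
E
```

```text
padL [505.3 223.2  74. ] [501.9 228.4  74. ]
padM [490.   92.4  74. ] [488.4 101.9  74. ]
padR [493.5 -37.9  74. ] [488.4 -21.8  74. ]
tagL [567.3 224.   68. ] [566.5 227.5  68. ]
tagM [555.2  93.3  68. ] [554.   99.2  68. ]
tagR [556.7 -35.6  68. ] [556.  -30.1  68. ]
```

```bash
python3 - <<'E'
from h import *
T=lambda p:(215+p[0]/4,155+p[1]/4)
for p in [(144,55),(592,68),(591,354),(127,341)]: print(ray('top',T(p),20).round(1))
for p in [(271,187),(450,190)]: print(ray('top',T(p),40).round(1))
E
```

```text
[633.6 259.3  20. ]
[633.2 -71.4  20. ]
[422.5 -71.9  20. ]
[423. 259.  20.]
[533.7 159.7  40. ]
[535.   31.9  40. ]
```

```bash
python3 -m creep '[[[12.53,28.52,-4.16,0,0,0],[12.53,28.52,-4.16,0,0,0],[12.53,28.52,-4.16,0,0,0],[12.53,28.52,-4.16,0,0,0],[12.53,28.52,-4.16,0,0,0],[12.53,28.52,-4.16,0,0,0],[12.53,28.52,-4.16,0,0,0],[12.53,28.52,-4.16,0,0,0],[12.53,28.52,-4.16,0,0,0],[12.53,28.52,-4.16,0,0,0],[12.53,28.52,-4.16,0,0,0],[12.53,28.52,-4.16,0,0,0],[12.53,28.52,-4.16,0,0,0],[12.53,28.52,-4.16,0,0,0],[12.53,28.52,-4.16,0,0,0],[12.53,28.52,-4.16,0,0,0],[12.53,28.52,-4.16,0,0,0],[12.53,28.52,-4.16,0,0,0],[12.53,28.52,-4.16,0,0,0],[12.53,28.52,-4.16,0,0,0]]]' 0 20
```

```text
time_s: 1.77
eef_pos: [504.6, 228.3, 198.3]
ee_rot: [-0.0, 0.982, 0.187, -0.0]
force: [-0.2, 0.2, -1.1]
grip_width: -0.001
grip_force: 0.0
```

```bash
python3 - <<'E'
from rig import ctrl
import cv2,json
c=ctrl.capture('wrist');c=ctrl.capture('wrist')
s=ctrl.sense();print(s['time_s'],s['eef_pos'],s['force'])
cv2.imwrite('pics/w1.png',c['image'][:,:,::-1])
json.dump({k:(v.tolist() if hasattr(v,'tolist') else v) for k,v in c.items() if k!='image'},open('wrist0.json','w'))
from h import *
for p in [(504,224,74),(568,225,68),(490,93,74)]:
    q=c['R']@np.array(p)+c['t'];print(p,(q[:2]/q[2]*c['fx']+[c['cx'],c['cy']]).round())
q=c['R']@(np.array(s['eef_pos'])-[0,0,73])+c['t'];print('tip',(q[:2]/q[2]*c['fx']+[c['cx'],c['cy']]).round())
E
```

```text
1.8667 [503.6158632  224.52876017 199.00979688] [-0.0501563   0.06506324  0.50352912]
(504, 224, 74) [317. 218.]
(568, 225, 68) [350. 132.]
(490, 93, 74) [466. 290.]
tip [316. 253.]
```

View pics/w1.png

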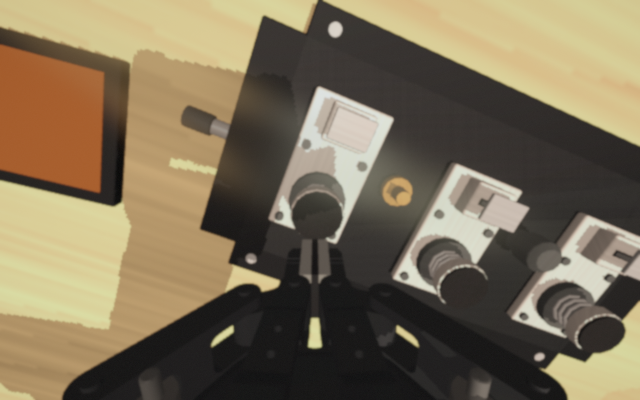

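The wrist view agrees with the measurements: the left pad top is at (317,217) against a predicted (317,218), and the middle one at (463,286) against (466,290). I'll press the left pad now.

```bash
python3 -m creep '[[[0,0,-0.9,0,0,0],[0,0,-1.8,0,0,0],[0,0,-1.8,0,0,0],[0,0,-1.8,0,0,0],[0,0,-1.8,0,0,0]]]'; python3 -m creep '[[[0,0,-0.16,0,0,0],[0,0,-0.32,0,0,0],[0,0,-0.44,0,0,0],[0,0,-0.54,0,0,0],[0,0,-0.6,0,0,0],[0,0,-0.6,0,0,0],[0,0,-0.6,0,0,0],[0,0,-0.6,0,0,0],[0,0,-0.6,0,0,0],[0,0,-0.6,0,0,0]]]'
```

```text
time_s: 2.28
eef_pos: [504.4, 223.3, 156.3]
ee_rot: [0.0, 0.983, 0.184, 0.001]
force: [-0.2, -0.8, 0.8]
grip_width: -0.003
grip_force: 0.0
time_s: 3.12
eef_pos: [504.1, 223.8, 140.1]
ee_rot: [0.0, 0.983, 0.185, 0.0]
force: [1.2, -1.0, 3.2]
grip_width: -0.001
grip_force: 1.1
```

```bash
cat > f.py <<'E'
from rig import ctrl
import numpy as np
F=[];Z=[]
for i in range(6):
    ctrl.capture('side');s=ctrl.sense();F.append(s['force'][2]);Z.append(s['eef_pos'][2])
print('F',np.mean(F).round(2),np.std(F).round(2),'z',np.mean(Z).round(2),s['time_s'])
E
python3 f.py; python3 -m creep '[[[0,0,-0.12,0,0,0],[0,0,-0.12,0,0,0],[0,0,-0.12,0,0,0],[0,0,-0.12,0,0,0]]]'; python3 f.py
```

```text
F 2.13 0.27 z 139.99 3.4167
time_s: 3.75
eef_pos: [504.0, 223.9, 136.9]
ee_rot: [-0.0, 0.983, 0.185, -0.0]
force: [1.4, 0.2, 2.6]
grip_width: -0.001
grip_force: 1.6
F 3.08 0.46 z 136.93 4.05
```

```bash
python3 -m creep '[[[0,0,1.12,0,0,0],[0,0,1.12,0,0,0],[-0.56,-5.24,1.12,0,0,0],[-0.56,-5.24,1.12,0,0,0],[-0.56,-5.24,1.12,0,0,0],[-0.56,-5.24,1.12,0,0,0],[-0.56,-5.24,1.12,0,0,0],[-0.56,-5.24,0.72,0,0,0],[-0.56,-5.24,0.72,0,0,0],[-0.56,-5.24,0.72,0,0,0],[-0.56,-5.24,0.72,0,0,0]]]'; python3 f.py; python3 -m creep '[[[0,0,-0.16,0,0,0],[0,0,-0.32,0,0,0],[0,0,-0.44,0,0,0],[0,0,-0.54,0,0,0],[0,0,-0.6,0,0,0],[0,0,-0.6,0,0,0],[0,0,-0.6,0,0,0],[0,0,-0.6,0,0,0]]]'; python3 f.py
```

```text
time_s: 4.97
eef_pos: [489.9, 94.0, 154.5]
ee_rot: [-0.0, 0.983, 0.186, -0.0]
force: [-0.6, -0.2, -0.6]
grip_width: -0.005
grip_force: 0.0
F 0.02 0.42 z 154.93 5.2667
time_s: 5.93
eef_pos: [490.0, 92.9, 140.1]
ee_rot: [0.0, 0.983, 0.185, 0.0]
force: [-1.4, 0.0, 5.3]
grip_width: -0.003
grip_force: 2.8
F 5.49 0.22 z 140.12 6.2333
```

```bash
python3 -m creep '[[[0,0,1,0,0,0],[0,0,1,0,0,0],[0.08,-5.2,1,0,0,0],[0.08,-5.2,1,0,0,0],[0.08,-5.2,1,0,0,0],[0.08,-5.2,1,0,0,0],[0.08,-5.2,1,0,0,0],[0.08,-5.2,0.6,0,0,0],[0.08,-5.2,0.6,0,0,0],[0.08,-5.2,0.6,0,0,0],[0.08,-5.2,0.6,0,0,0]]]'; python3 f.py; python3 -m creep '[[[0,0,-0.16,0,0,0],[0,0,-0.32,0,0,0],[0,0,-0.44,0,0,0],[0,0,-0.54,0,0,0],[0,0,-0.6,0,0,0],[0,0,-0.6,0,0,0],[0,0,-0.6,0,0,0],[0,0,-0.6,0,0,0]]]'; python3 f.py
```

```text
time_s: 7.15
eef_pos: [491.9, -36.1, 154.6]
ee_rot: [-0.0, 0.983, 0.186, -0.0]
force: [-0.1, -0.8, -0.2]
grip_width: 0.001
grip_force: 0.0
F -0.14 0.28 z 154.99 7.45
time_s: 8.12
eef_pos: [492.1, -37.2, 140.5]
ee_rot: [0.0, 0.983, 0.185, 0.0]
force: [-3.1, 1.2, 11.7]
grip_width: 0.001
grip_force: 5.8
F 12.02 0.32 z 140.53 8.4167
```

Forces at equal depth are 2.1 N (left), 5.5 N (middle) and 12 N (right), so the left mount is softest. I'll move over its tag and push it down.

```bash
python3 -m creep '[[[0,0,1,0,0,0],[0,0,1,0,0,0],[3.04,10.48,1,0,0,0],[3.04,10.48,1,0,0,0],[3.04,10.48,1,0,0,0],[3.04,10.48,1,0,0,0],[3.04,10.48,1,0,0,0],[3.04,10.48,1,0,0,0],[3.04,10.48,1,0,0,0],[3.04,10.48,1,0,0,0],[3.04,10.48,1,0,0,0],[3.04,10.48,0.5,0,0,0],[3.04,10.48,0.5,0,0,0],[3.04,10.48,0.5,0,0,0]]]'; python3 -m creep '[[[0,0,-0.3,0,0,0],[0,0,-0.5,0,0,0],[0,0,-0.7,0,0,0],[0,0,-0.9,0,0,0],[0,0,-1.04,0,0,0],[0,0,-1.04,0,0,0],[0,0,-1.04,0,0,0],[0,0,-1.04,0,0,0]]]'
```

```text
time_s: 9.58
eef_pos: [567.7, 223.7, 151.9]
ee_rot: [0.0, 0.983, 0.184, -0.001]
force: [-0.7, -0.2, 0.2]
grip_width: 0.003
grip_force: 0.0
time_s: 10.25
eef_pos: [568.1, 224.7, 126.6]
ee_rot: [0.0, 0.983, 0.185, 0.0]
force: [-1.5, -3.2, 5.2]
grip_width: 0.004
grip_force: 2.5
```

```bash
python3 f.py
```

```text
F 5.26 0.66 z 126.6 10.55
```

Next I'll push a little further to confirm the stop, then retreat.

```bash
python3 -m creep '[[[0,0,-0.08,0,0,0],[0,0,-0.08,0,0,0],[0,0,-0.08,0,0,0],[0,0,-0.08,0,0,0]]]'; python3 -m creep '[[[0,0,1,0,0,0],[0,0,3,0,0,0],[-4,-10,5,0,0,0],[-4,-10,5,0,0,0],[-4,-10,5,0,0,0],[-4,-16,5,0,0,0],[-4,-20,5,0,0,0],[-4,-24,5,0,0,0],[-6,-24,5,0,0,0],[-8,-24,5,0,0,0],[-8,-24,5,0,0,0],[-8,-24,5,0,0,0],[-8,-24,5,0,0,0],[-8,-24,5,0,0,0],[-8,-24,5,0,0,0],[-8,-24,5,0,0,0],[-8,-24,5,0,0,0],[-8,-24,5,0,0,0],[-8,-24,5,0,0,0],[-8,-24,5,0,0,0]]]'; python3 - <<'E'
from rig import ctrl
import cv2
c=ctrl.capture('side');b=c['image'][155:315,240:395,::-1]
cv2.imwrite('pics/sidez2.png',cv2.convertScaleAbs(cv2.resize(b,None,fx=3.7,fy=3.7,interpolation=cv2.INTER_CUBIC),alpha=1.6))
E
```

```text
time_s: 10.88
eef_pos: [568.2, 224.7, 126.3]
ee_rot: [0.0, 0.983, 0.185, 0.001]
force: [-6.6, -6.0, 18.8]
grip_width: 0.001
grip_force: 9.3
time_s: 12.55
eef_pos: [368.0, -374.8, 248.8]
ee_rot: [-0.001, 0.983, 0.184, 0.0]
force: [0.0, 0.2, -0.8]
grip_width: -0.001
grip_force: 0.0
```

View pics/sidez2.png

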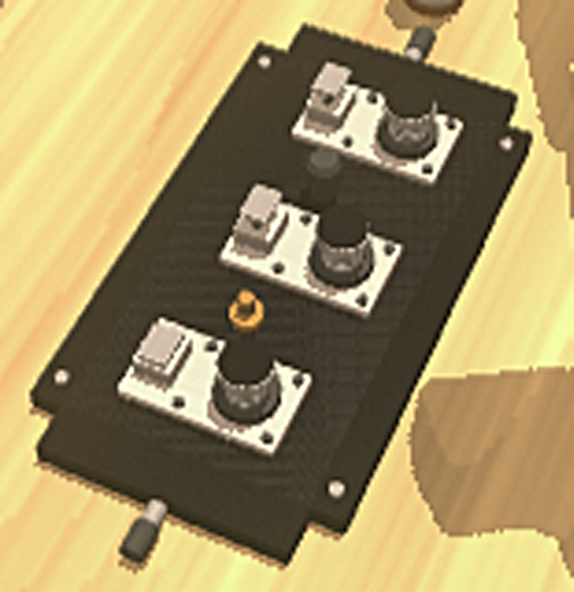

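The left tag at (162,345) is down on its block. The other two tags, at (262,205) and (332,85), are up, all pads are up, and the thumbscrew and lens haven't moved.

```bash
python3 -c "
from rig import ctrl
print(ctrl.finish_job())"
```

```text
the job is handed in; nothing more can be done
None
```

I pressed the pads left, middle, right at about equal depth and felt 2.1, 5.5 and 12 N, so the left mount is the soft one; I pushed its tag down to its stop, the last picture shows the other tags and all pads up and the lens and thumbscrew unmoved, and I handed the job in (no verdict was shown).

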